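# Reagent bottles to their colour-coded drip saucers

## Robot

A 6-joint arm with a two-finger parallel gripper is mounted at the origin on a cart in front of the work surface, level with it; the furniture and walls round the work are solid. World frame = base frame: x ahead of the robot, y to its left, z up, the work surface at z = 0. Lengths are in m, angles in rad, forces in N, time in s.
With the tool pointing down it reaches from about 0.375 to 0.9 m from the base axis. Payload 3.1 kg.
Tool frame: the origin (TCP) lies between the finger pads; the fingertips stand 22 mm ahead of it and the grasp point (between the pads) lies 3 mm ahead of it; z points along the fingers, y is the line along which they close (so a half turn about z gives the same grasp; the last joint's range is limited). The gripper opens to 87 mm and grips with 3 to 60 N. Pads are 19 mm wide; open, the fingers measure 117 mm over their backs; the gripper's body (75 mm by 190 mm) begins 51 mm behind the grasp point.
Start: joints at [-1.369, 0.527, 1.433, -0, 1.181, -0.178], TCP at [0.232, -0.58, 0.245] pointing down, gripper open.
Joint ranges: [-3.08, 3.08], [-0.75, 2.2], [0.22, 2.44], [-1.43, 4.57], [0, 2.65], [-2.85, 2.85]. Speed limits (rad/s): [2.79, 2.79, 3.14, 3.14, 3.14, 3.14].

## Interface

Orientations are given as a unit quaternion [w, x, y, z].
In Python, from station import * gives the robot as it stands.
- The arm moves only by the tool carry_out, never from a script. Its argument "deltas" is a list of rows, each an object of numbers: "x", "y", "z": the shift along the world's x, y, z as a fraction of full scale; "ax", "ay", "az": the turn, a rotation vector about the world's x, y, z as a fraction of full scale; "gripper": the opening, from 0 (shut) to 1 (fully open). A call has 1 to 10 rows; each row shifts and turns the commanded pose from where the row before left it; what a row does not reach is not made up. Full scale, the value 1, is 0.3 m for a shift and 180 degrees for a turn. A row lasts 1/8 s, in which the tool goes at most 62.5 mm and 10.7 degrees, less where a joint would pass 70% of its speed; a pose out of reach is approached as far as the arm can. A call with a number of a shift or a turn outside -1 to 1 is refused whole. A call with a gripper value outside its range is refused whole. The fingers move at their own pace and stop on an object; "squeeze" is the grip in N (left out, the last holds). Time passes only in rows, so rows that do not move let the fingers close. It gives the time, the measured TCP pose, the force, the opening and the grip force at its end, in the units of the state.
- observe(): the state, without advancing time (a new reading comes with each control period).
- grab_frame(name): name is "side" or "top" or "wrist"; returns the picture (480x640x3 uint8, red, green, blue); there is no depth.
- camera_info(name): a dict with "vfov" (degrees; the focal length in pixels is half the picture's height over the tangent of half this angle, whatever the lens; pixels are square), "cx", "cy" (the principal point, pixels), "view" (4x4, takes a point from world to camera coordinates). Camera axes: x right, y down, z forward; pixel columns grow to the right and rows downward; lengths in m; the calibration is good to about 2 mm. A picture is of the moment at which its call begins: read the wrist's pose just before it. camera_info takes no time and is no camera call; for the wrist camera it gives the pose at the moment of the call.
- sign_off(): hands the job in; it is judged then, once.
The state is a dict: "t": time; "joint_pos": joint angles; "dq": joint speeds; "joint_torque": joint torques, N m; "eef_pos": TCP position; "eef_rot": TCP orientation; "contact_force": force on the tool from outside, world axes, zero at the start; "ft_torque": the same for the moment, N m; "finger_gap": finger opening in m; "grasp_force": force on a finger pad.
Only numpy, scipy, OpenCV 4.12 (cv2) and the standard library are available. Lean on these libraries where they do the work, as an engineer would, in place of code of your own. Each camera call takes 0.05 s, during which the arm holds its last target. There are 200 camera calls.

## Task

Stand each of the four screw-cap bottles upright and flat inside the drip saucer whose coloured mat matches its cap, setting it down gently; the green-capped one has been left on the orange saucer and has to make room. Do not tip a bottle over, and leave the two little vials standing where they are.

Things in the scene. Friction and masses are not known exactly. Their poses are not given: they have to be found in the camera images.
- bottle_blue: white bottle with blue screw cap, closed, 64 mm in diameter, 135 mm high, 0.18 to 0.37 kg; origin at the centre of its underside, z up. Its body is a straight cylinder up to 95 mm above the foot, then a sloping shoulder and a cap 39 mm in diameter; grip it round the top of the straight part, so that the gripper's palm stays clear above the cap. At the start it stands on the bench.
- bottle_orange: white bottle with orange screw cap, closed, 60 mm in diameter, 125 mm high, 0.14 to 0.28 kg; origin at the centre of its underside, z up. Its body is a straight cylinder up to 87 mm above the foot, then a sloping shoulder and a cap 37 mm in diameter; grip it round the top of the straight part, so that the gripper's palm stays clear above the cap. At the start it stands on the bench.
- bottle_black: brown (amber) bottle with black screw cap, closed, 58 mm in diameter, 115 mm high, 0.21 to 0.44 kg; origin at the centre of its underside, z up. Its body is a straight cylinder up to 80 mm above the foot, then a sloping shoulder and a cap 32 mm in diameter; grip it round the top of the straight part, so that the gripper's palm stays clear above the cap. At the start it stands on the bench.
- bottle_green: small white bottle with green screw cap, closed, 42 mm in diameter, 78 mm high, 0.05 to 0.10 kg; origin at the centre of its underside, z up. Its body is a straight cylinder up to 55 mm above the foot, then a sloping shoulder and a cap 24 mm in diameter; grip it round the top of the straight part, so that the gripper's palm stays clear above the cap. At the start it stands wrongly on the orange saucer.
- saucer_blue: round drip saucer with a white rim, blue mat and blue tab 22 mm wide outside the rim at its -x side, fixed to the bench; 90 mm inner and 98 mm outer diameter, floor (top of the mat) 3 mm and rim 8 mm above the bench; it starts anywhere on the work area; origin on its axis at bench height, z up.
- saucer_orange: round drip saucer with a white rim, orange mat and orange tab 22 mm wide outside the rim at its -x side, fixed to the bench; 86 mm inner and 94 mm outer diameter, floor (top of the mat) 3 mm and rim 8 mm above the bench; it starts anywhere on the work area; origin on its axis at bench height, z up.
- saucer_black: round drip saucer with a white rim, black mat and black tab 22 mm wide outside the rim at its -x side, fixed to the bench; 84 mm inner and 92 mm outer diameter, floor (top of the mat) 3 mm and rim 8 mm above the bench; it starts anywhere on the work area; origin on its axis at bench height, z up.
- saucer_green: round drip saucer with a white rim, green mat and green tab 22 mm wide outside the rim at its -x side, fixed to the bench; 68 mm inner and 76 mm outer diameter, floor (top of the mat) 3 mm and rim 8 mm above the bench; it starts anywhere on the work area; origin on its axis at bench height, z up.
- vial_orange: bystander: brown glass vial with an orange cap, 22 mm in diameter, 48 mm high, standing on the bench; origin at the centre of its underside. It is not a bottle and stays where it is.
- vial_blue: bystander: clear/white vial with a blue cap, 22 mm in diameter, 48 mm high, standing on the bench; origin at the centre of its underside. It is not a bottle and stays where it is.
Not all that is in view belongs to the job. Of the things shaped like the bottle_black, the brown one is meant. Leave any pink look-alike of the bottle_orange alone.

How it is judged:
At the end, for the whole second after the job is handed in: Each bottle stands on the mat of the saucer of its cap's colour: within 15 mm of the saucer's axis, foot 0.5 to 6 mm above the bench, tilted less than 0.05 rad, at rest and released; both vials upright within 25 mm of where they were (horizontal distance between bottle_blue and saucer_blue below 0.015 m and z of bottle_blue in the frame of saucer_blue between 0.0005 and 0.006 m and angle between each of bottle_blue, bottle_orange, bottle_black, bottle_green's own z axis and vertical below 0.05 rad and linear speed of each of bottle_blue, bottle_orange, bottle_black, bottle_green below 0.02 m/s and angular speed of each of bottle_blue, bottle_orange, bottle_black, bottle_green below 0.2 rad/s and horizontal distance between bottle_orange and saucer_orange below 0.015 m and z of bottle_orange in the frame of saucer_orange between 0.0005 and 0.006 m and horizontal distance between bottle_black and saucer_black below 0.015 m and z of bottle_black in the frame of saucer_black between 0.0005 and 0.006 m and horizontal distance between bottle_green and saucer_green below 0.015 m and z of bottle_green in the frame of saucer_green between 0.0005 and 0.006 m and distance of each of vial_orange, vial_blue from where it was at the start of the episode below 0.025 m and angle between each of vial_orange, vial_blue's own z axis and vertical below 0.1 rad); the robot touches nothing.
It fails at once if a bottle is tipped over (angle between any of bottle_blue, bottle_orange, bottle_black, bottle_green's own z axis and vertical above 0.7 rad).
It fails at once if a bottle is dropped or slammed onto a saucer (over 60 N) (contact force between any of bottle_blue, bottle_orange, bottle_black, bottle_green and saucer_blue above 60 N or contact force between any of bottle_blue, bottle_orange, bottle_black, bottle_green and saucer_orange above 60 N or contact force between any of bottle_blue, bottle_orange, bottle_black, bottle_green and saucer_black above 60 N or contact force between any of bottle_blue, bottle_orange, bottle_black, bottle_green and saucer_green above 60 N).
It fails at once if a vial is shifted by more than 25 mm or knocked over (distance of any of vial_orange, vial_blue from where it was at the start of the episode above 0.025 m or angle between any of vial_orange, vial_blue's own z axis and vertical above 0.5 rad).
It also fails if it takes over 120 s, if anything falls off the work surface, if the arm or the gripper's body presses on something with over 40 N, if the wrist force passes 120 N, or if a joint passes its speed limit or range.

## Working session

There is one attempt and no reset: what is moved stays moved. The work goes in short steps, Python scripts to look and compute and a tool call to move; the robot and the scene stay as the last step left them, time stands still between calls to the robot, and variables do not carry over. Pictures are saved under pics/ and viewed, at most 14 in all, crops included, and the job is handed in when it is done.

Besides the shell and the picture viewer there is one more tool, called after "Request:" as name([rows], argument=value, ...), one row to a line, values as JSON. carry_out: Moves the arm, as the interface text tells. Shift numbers are shares of 0.3 m and turn numbers shares of 180 degrees, none past 1 either way. Its arguments: {"type":"object","properties":{"deltas":{"type":"array"},"squeeze":{"type":"number"}},"required":["deltas"]}

```bash
mkdir -p pics; ls; python3 - <<'E'
from station import *
import cv2
print(observe())
for n in ("top","side"):
    cv2.imwrite(f"pics/{n}0.png",grab_frame(n)[:,:,::-1]); c=camera_info(n); print(n,c)
E
```

```text
pics
{'t': 0.0, 'joint_pos': array([-1.36851741e+00,  5.28475228e-01,  1.43393925e+00, -2.85237453e-05,
        1.18139500e+00, -1.78500466e-01]), 'dq': array([ 1.29806326e-04,  1.28084432e-03,  4.17864546e-05, -1.18220500e-03,
       -1.24123039e-03, -5.97048649e-04]), 'joint_torque': array([ 1.44199970e-03, -4.40033698e+01, -1.76593995e+01,  6.32384839e-02,
        5.79607137e-02, -1.73523267e-04]), 'eef_pos': array([ 0.23215316, -0.57952214,  0.24355428]), 'eef_rot': array([-1.10817520e-03,  9.81928933e-01,  1.89246774e-01, -2.63650679e-05]), 'contact_force': array([-0.53523561,  0.79540349, -0.37066358]), 'ft_torque': array([-0.00131951,  0.00435866, -0.01752764]), 'grasp_force': 0.0, 'finger_gap': 0.0871079988076139}
top {'vfov': 46.872588467607834, 'cx': 318.3736282065905, 'cy': 236.4921032763634, 'view': array([[-0.01009201, -0.99968035,  0.02318072, -0.05075133],
       [-0.99063382,  0.00683842, -0.13637404,  0.48175994],
       [ 0.13617193, -0.0243399 , -0.99038618,  1.40107795],
       [ 0.        ,  0.        ,  0.        ,  1.        ]])}
side {'vfov': 54.130900968857496, 'cx': 320.97800126732244, 'cy': 235.88560267104944, 'view': array([[ 0.68474598,  0.72877994, -0.00165792, -0.29769071],
       [ 0.54686025, -0.51531923, -0.65984086, -0.23084635],
       [-0.48173314,  0.45091672, -0.75140355,  1.27713723],
       [ 0.        ,  0.        ,  0.        ,  1.        ]])}
```

View pics/top0.png

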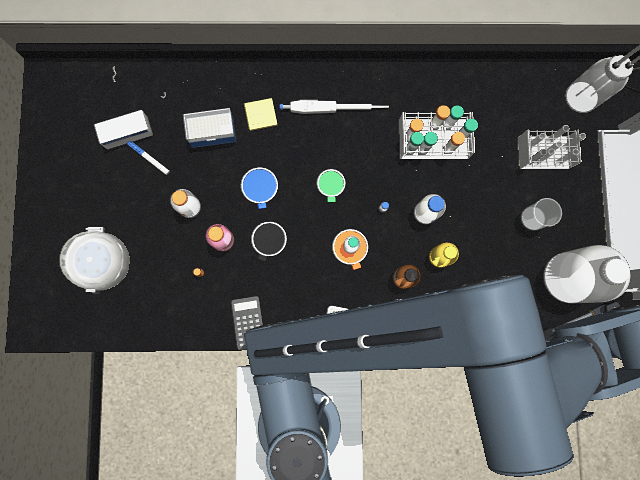

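View pics/side0.png

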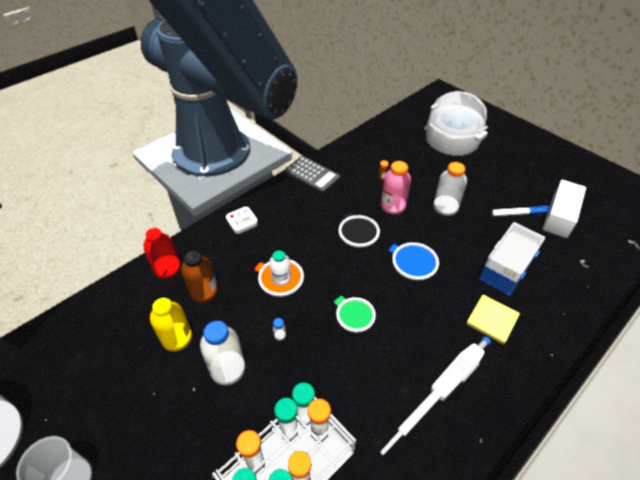

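The top view shows:
- **Saucers:** blue (259,185), green (331,183), black (269,239), orange (350,247) with the green-capped bottle on it.
- **Orange-capped:** white bottle (185,203) and pink bottle (219,237). The white one is meant.
- **Shaped like bottle_black:** brown (407,276), yellow (444,255), and red, which only the side view shows (161,252). The brown one is meant.
- **Blue-capped bottle:** (430,209).
- **Vials:** orange (198,272), blue (384,207).

```bash
cat > h.py <<'E'
import numpy as np, cv2
from station import *
def ray(n,u,v,z,c=None):
    c=c or camera_info(n); f=240/np.tan(np.radians(c["vfov"]/2)); V=np.array(c["view"]); R=V[:3,:3]
    o=-R.T@V[:3,3]; d=R.T@np.array([(u-c["cx"])/f,(v-c["cy"])/f,1]); return (o+d*(z-o[2])/d[2])
def proj(n,p,c=None):
    c=c or camera_info(n); f=240/np.tan(np.radians(c["vfov"]/2)); q=np.array(c["view"])@np.r_[p,1]
    return np.array([c["cx"]+f*q[0]/q[2],c["cy"]+f*q[1]/q[2]])
# hue lo, hi
H={"blue":(100,125),"green":(50,70),"teal":(71,95),"orange":(8,18)}
def mask(rgb,name,s=110,v=70):
    h=cv2.cvtColor(rgb,cv2.COLOR_RGB2HSV); lo,hi=H[name]
    return cv2.inRange(h,(lo,s,v),(hi,255,255))
def blobs(m,amin=15):
    n,l,st,c=cv2.connectedComponentsWithStats(m)
    return [(st[i,4],c[i],st[i,:4]) for i in range(1,n) if st[i,4]>=amin]
E
python3 - <<'E'
from h import *
im=cv2.imread("pics/top0.png")[:,:,::-1].copy()
for k in H:
    for a,c,b in blobs(mask(im,k)):
        print(k,a,c.round(1),b, *[ray("top",*c,z)[:2].round(3) for z in (0.003,0.045,0.073,0.120,.130)])
print("blk saucer",ray("top",269,239,.006).round(3),"brown cap",ray("top",407,270,.110).round(3), ray("top",407,278,.04))
crops=[cv2.resize(im[y-50:y+50,x-65:x+65],(390,300),interpolation=cv2.INTER_CUBIC) for x,y in((200,225),(350,235),(270,230),(425,250))]
cv2.imwrite("pics/crop1.png",np.vstack([np.hstack(crops[:2]),np.hstack(crops[2:])])[:,:,::-1])
E
```

```text
blue 20 [280.8 106.3] [279 104   4   6] [0.845 0.044] [0.829 0.042] [0.818 0.04 ] [0.8   0.038] [0.796 0.038]
blue 198 [213.6 141.8] [190 137  46  10] [0.745 0.225] [0.732 0.218] [0.723 0.213] [0.708 0.205] [0.705 0.203]
blue 100 [135.  147.1] [127 141  17  14] [0.731 0.435] [0.718 0.422] [0.71  0.413] [0.695 0.398] [0.692 0.395]
blue 844 [259.  184.9] [243 169  33  33] [0.626 0.102] [0.616 0.098] [0.609 0.096] [0.598 0.092] [0.596 0.091]
blue 201 [435.7 203.6] [428 196  16  16] [ 0.573 -0.371] [ 0.564 -0.361] [ 0.559 -0.354] [ 0.549 -0.343] [ 0.547 -0.341]
blue 50 [261.6 205.3] [257 202  10   7] [0.57  0.095] [0.562 0.091] [0.557 0.089] [0.547 0.086] [0.545 0.085]
blue 41 [385.  204.8] [382 202   7   7] [ 0.57  -0.235] [ 0.562 -0.229] [ 0.556 -0.224] [ 0.547 -0.217] [ 0.545 -0.216]
green 454 [330.6 182.6] [319 171  24  24] [ 0.631 -0.09 ] [ 0.621 -0.088] [ 0.615 -0.087] [ 0.604 -0.084] [ 0.601 -0.084]
green 45 [331. 199.] [327 197   9   5] [ 0.586 -0.09 ] [ 0.578 -0.088] [ 0.572 -0.087] [ 0.562 -0.085] [ 0.56  -0.084]
teal 138 [456.7 111.2] [451 105  13  13] [ 0.83  -0.439] [ 0.815 
[... 1011 characters left out ...]
0.277]
orange 24 [217.2 237.4] [209 231  14  11] [0.485 0.211] [0.479 0.205] [0.475 0.2  ] [0.469 0.193] [0.467 0.191]
orange 549 [349.2 247.4] [334 231  32  32] [ 0.456 -0.137] [ 0.451 -0.133] [ 0.448 -0.131] [ 0.442 -0.127] [ 0.441 -0.127]
orange 44 [356.  265.7] [352 262   9   8] [ 0.407 -0.154] [ 0.404 -0.15 ] [ 0.401 -0.147] [ 0.397 -0.143] [ 0.397 -0.142]
orange 277 [404.1 276.7] [393 265  27  24] [ 0.377 -0.28 ] [ 0.375 -0.273] [ 0.373 -0.267] [ 0.37  -0.259] [ 0.369 -0.257]
orange 45 [199.1 272.4] [193 268  11   9] [0.393 0.257] [0.39  0.249] [0.388 0.243] [0.385 0.234] [0.384 0.233]
blk saucer [0.479 0.075 0.006] brown cap [ 0.387 -0.269  0.11 ] [ 0.37148759 -0.28079495  0.04      ]
```

View pics/crop1.png

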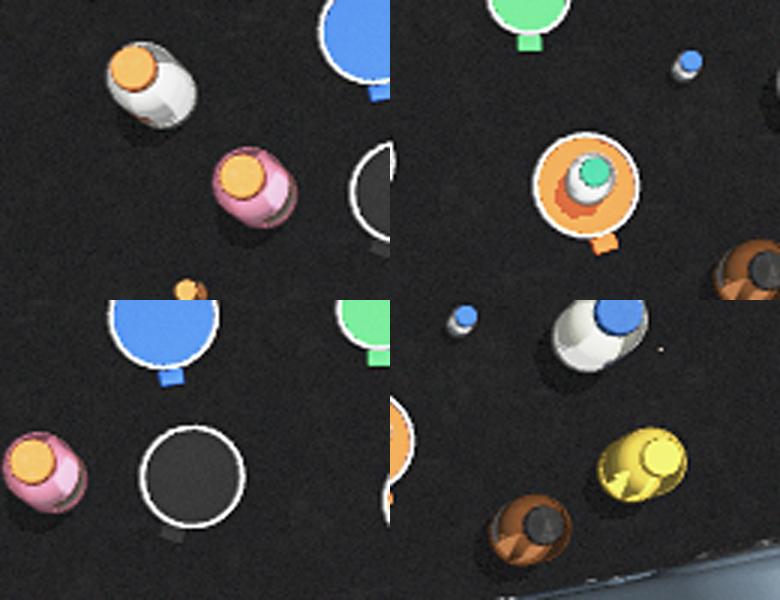

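The crop confirms the picks: the white bottle with the orange cap (not the pink one), and the brown bottle with the black cap. The green bottle stands inside the orange saucer.

```bash
python3 - <<'E'
from h import *
for n,u,v,z in [("orange",179.7,197.7,.125),("pink",215,234,.125),("vialO",197,271.5,.048),("green",353.3,242,.081),("vialB",385.3,206,.048),("brown",411.7,274.3,.115),("yellow",450.7,252.7,.115),("blue",435.7,203.5,.135),
 ("S_or",350.2,246.8,.008),("S_bl",259,185,.003),("S_gr",330.6,182.6,.003),("S_bk",269,239,.008)]:
    print(n,ray("top",u,v,z)[:2].round(3))
for n,u,v,z in [("red foot",165,268,.0),("brown",192,259,.115),("yellow",162,306,.115),("green",279,256,.081),("blue",216,330,.135),("orange",456.5,169,.125)]: print("side",n,ray("side",u,v,z)[:2].round(3))
im=grab_frame("wrist"); cv2.imwrite("pics/w0.png",im[:,:,::-1]); c=camera_info("wrist");print(c, (np.linalg.inv(c["view"])[:3,3]-observe()["eef_pos"]))
E
```

```text
orange [0.566 0.284]
pink [0.477 0.197]
vialO [0.392 0.254]
green [ 0.46  -0.141]
vialB [ 0.558 -0.229]
brown [ 0.376 -0.279]
yellow [ 0.428 -0.376]
blue [ 0.547 -0.339]
S_or [ 0.457 -0.139]
S_bl [0.626 0.102]
S_gr [ 0.631 -0.09 ]
S_bk [0.479 0.075]
side red foot [ 0.264 -0.302]
side brown [ 0.378 -0.279]
side yellow [ 0.431 -0.374]
side green [ 0.462 -0.139]
side blue [ 0.546 -0.337]
side orange [0.57  0.283]
{'vfov': 65.59241412155677, 'cx': 316.4239698962924, 'cy': 246.2517017678972, 'view': array([[ 0.37159739, -0.92839122, -0.00226364, -0.62441752],
       [-0.88967783, -0.35679665,  0.28490265, -0.0355507 ],
       [-0.26530878, -0.10385516, -0.95855378,  0.3907997 ],
       [ 0.        ,  0.        ,  0.        ,  1.        ]])} [0.07191184 0.02790809 0.13951548]
```

View pics/w0.png

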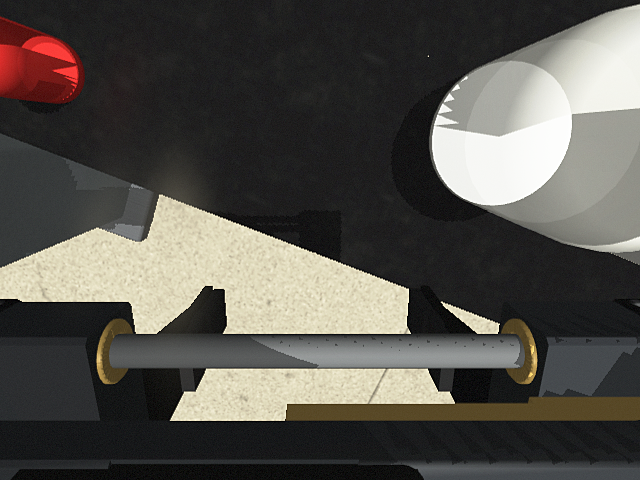

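Request:
carry_out([
  {"x": 0.076,"y": 0.147,"az": 0.013,"gripper": 1},
  {"x": 0.076,"y": 0.147,"az": 0.013,"gripper": 1},
  {"x": 0.076,"y": 0.147,"az": 0.013,"gripper": 1},
  {"x": 0.076,"y": 0.147,"az": 0.013,"gripper": 1},
  {"x": 0.076,"y": 0.147,"az": 0.013,"gripper": 1},
  {"x": 0.076,"y": 0.147,"az": 0.013,"gripper": 1},
  {"x": 0.076,"y": 0.147,"az": 0.013,"gripper": 1},
  {"x": 0.076,"y": 0.147,"az": 0.013,"gripper": 1},
  {"x": 0.076,"y": 0.147,"az": 0.013,"gripper": 1},
  {"x": 0.076,"y": 0.147,"az": 0.013,"gripper": 1},
])

```text
schema error: expected keys x, y, z, ax, ay, az, gripper
```

Request:
carry_out([
  {"gripper": 1},
  {"gripper": 1},
])

```text
schema error: expected keys x, y, z, ax, ay, az, gripper
```

```bash
python3 - <<'E'
from h import *
s=observe();print(s["t"],s["eef_pos"],s["eef_rot"])
c=camera_info("wrist");im=grab_frame("wrist"); 
for a,q,b in blobs(mask(im,"teal"),200): print(a,q,b,ray("wrist",*q,.078,c))
for a,q,b in blobs(mask(im,"green"),200): print("gs",a,q,b,ray("wrist",*q,.003,c))
print(proj("wrist",[.461,-.140,.081],c))
cv2.imwrite("pics/w1.png",im[:,:,::-1])
E
```

```text
0.15 [ 0.232174   -0.57970964  0.24380208] [-8.33187822e-04  9.81935607e-01  1.89213552e-01 -1.49950128e-05]
[-269.89727263 -429.55165456]
```

View pics/w1.png

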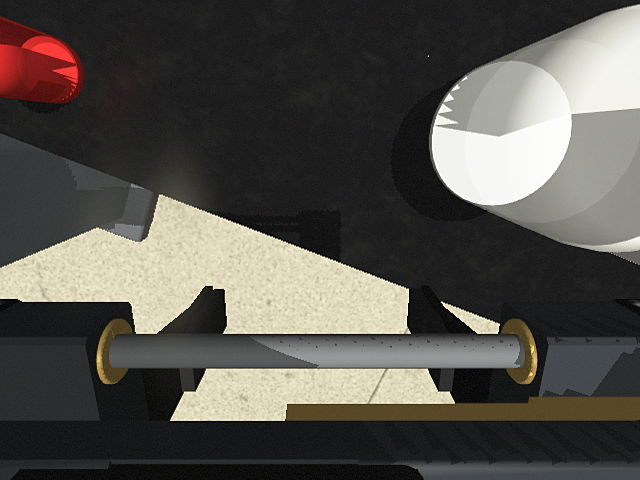

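The move was refused because every row needs all seven keys, so the picture is unchanged.

Request:
carry_out([
  {"x": 0.076,"y": 0.147,"z": 0,"ax": 0,"ay": 0,"az": 0.013,"gripper": 1},
  {"x": 0.076,"y": 0.147,"z": 0,"ax": 0,"ay": 0,"az": 0.013,"gripper": 1},
  {"x": 0.076,"y": 0.147,"z": 0,"ax": 0,"ay": 0,"az": 0.013,"gripper": 1},
  {"x": 0.076,"y": 0.147,"z": 0,"ax": 0,"ay": 0,"az": 0.013,"gripper": 1},
  {"x": 0.076,"y": 0.147,"z": 0,"ax": 0,"ay": 0,"az": 0.013,"gripper": 1},
  {"x": 0.076,"y": 0.147,"z": 0,"ax": 0,"ay": 0,"az": 0.013,"gripper": 1},
  {"x": 0.076,"y": 0.147,"z": 0,"ax": 0,"ay": 0,"az": 0.013,"gripper": 1},
  {"x": 0.076,"y": 0.147,"z": 0,"ax": 0,"ay": 0,"az": 0.013,"gripper": 1},
  {"x": 0.076,"y": 0.147,"z": 0,"ax": 0,"ay": 0,"az": 0.013,"gripper": 1},
  {"x": 0.076,"y": 0.147,"z": 0,"ax": 0,"ay": 0,"az": 0.013,"gripper": 1},
])

```text
t: 1.45
eef_pos: [0.4609, -0.1377, 0.2446]
eef_rot: [0.0, 0.923, 0.385, 0.0]
contact_force: [0.3, -0.6, 0.6]
finger_gap: 0.0871
grasp_force: 0.0
```

Request:
carry_out([
  {"x": 0,"y": 0,"z": 0,"ax": 0,"ay": 0,"az": 0,"gripper": 1},
  {"x": 0,"y": 0,"z": 0,"ax": 0,"ay": 0,"az": 0,"gripper": 1},
])

```text
t: 1.7
eef_pos: [0.4602, -0.1394, 0.2445]
eef_rot: [0.0, 0.923, 0.385, -0.0]
contact_force: [-0.3, -0.0, 0.3]
finger_gap: 0.0868
grasp_force: 0.0
```

```bash
python3 - <<'E'
from h import *
s=observe();print(s["t"],s["eef_pos"],s["eef_rot"])
c=camera_info("wrist");im=grab_frame("wrist"); 
for a,q,b in blobs(mask(im,"teal"),200): print(a,q,b,ray("wrist",*q,.078,c))
for a,q,b in blobs(mask(im,"green"),200): print("gs",a,q,b,ray("wrist",*q,.003,c))
print(proj("wrist",[.461,-.140,.081],c))
cv2.imwrite("pics/w2.png",im[:,:,::-1])
E
```

```text
1.7 [ 0.46023129 -0.1393777   0.24452153] [ 1.91281775e-04  9.23031943e-01  3.84723223e-01 -1.95226706e-04]
642 [314.23208723 232.09034268] [300 218  29  29] [ 0.45774304 -0.13904673  0.078     ]
gs 4328 [408.1792976   47.31746765] [372   8  72  81] [ 0.6290377  -0.08882943  0.003     ]
gs 350 [371.49142857  85.74      ] [360  72  26  29] [ 0.58300282 -0.08925372  0.003     ]
[317.76562757 231.11383272]
```

View pics/w2.png

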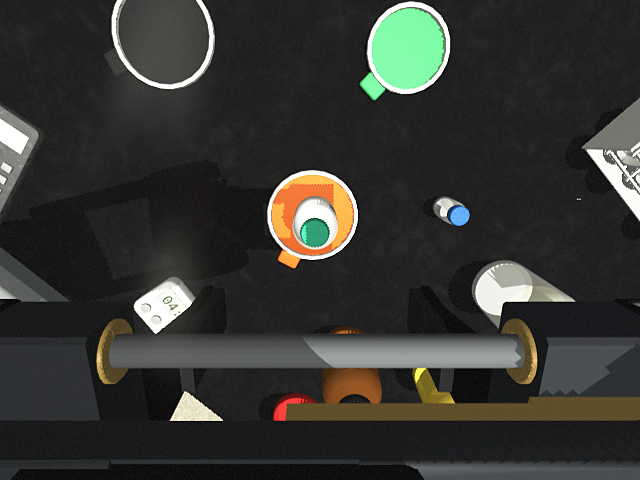

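The look shows the green cap at (314,232), straight below the gripper and in line with the top view. Descending to grip.

Request:
carry_out([
  {"x": 0,"y": 0,"z": -0.15,"ax": 0,"ay": 0,"az": 0,"gripper": 1},
  {"x": 0,"y": 0,"z": -0.15,"ax": 0,"ay": 0,"az": 0,"gripper": 1},
  {"x": 0,"y": 0,"z": -0.15,"ax": 0,"ay": 0,"az": 0,"gripper": 1},
  {"x": 0,"y": 0,"z": -0.13,"ax": 0,"ay": 0,"az": 0,"gripper": 1},
  {"x": 0,"y": 0,"z": -0.065,"ax": 0,"ay": 0,"az": 0,"gripper": 1},
  {"x": 0,"y": 0,"z": 0,"ax": 0,"ay": 0,"az": 0,"gripper": 1},
  {"x": 0,"y": 0,"z": 0,"ax": 0,"ay": 0,"az": 0,"gripper": 0.42},
  {"x": 0,"y": 0,"z": 0,"ax": 0,"ay": 0,"az": 0,"gripper": 0.42},
  {"x": 0,"y": 0,"z": 0,"ax": 0,"ay": 0,"az": 0,"gripper": 0.42},
  {"x": 0,"y": 0,"z": 0,"ax": 0,"ay": 0,"az": 0,"gripper": 0.42},
], squeeze=15)

```text
t: 3.0
eef_pos: [0.4606, -0.1392, 0.0516]
eef_rot: [0.0, 0.923, 0.385, 0.0]
contact_force: [0.3, -0.0, 0.7]
finger_gap: 0.0551
grasp_force: 0.0
```

Request:
carry_out([
  {"x": 0,"y": 0,"z": 0,"ax": 0,"ay": 0,"az": 0,"gripper": 0.4},
  {"x": 0,"y": 0,"z": 0,"ax": 0,"ay": 0,"az": 0,"gripper": 0.4},
  {"x": 0,"y": 0,"z": 0,"ax": 0,"ay": 0,"az": 0,"gripper": 0.4},
], squeeze=15)

```text
t: 3.38
eef_pos: [0.4602, -0.139, 0.0512]
eef_rot: [-0.0, 0.923, 0.384, -0.0]
contact_force: [-0.5, 0.3, 3.3]
finger_gap: 0.0412
grasp_force: 15.0
```

Request:
carry_out([
  {"x": 0,"y": 0,"z": 0.05,"ax": 0,"ay": 0,"az": 0,"gripper": 0.4},
  {"x": 0,"y": 0,"z": 0.1,"ax": 0,"ay": 0,"az": 0,"gripper": 0.4},
  {"x": 0.08,"y": 0.024,"z": 0.05,"ax": 0,"ay": 0,"az": 0,"gripper": 0.4},
  {"x": 0.13,"y": 0.038,"z": 0,"ax": 0,"ay": 0,"az": 0,"gripper": 0.4},
  {"x": 0.13,"y": 0.038,"z": 0,"ax": 0,"ay": 0,"az": 0,"gripper": 0.4},
  {"x": 0.13,"y": 0.038,"z": 0,"ax": 0,"ay": 0,"az": 0,"gripper": 0.4},
  {"x": 0.097,"y": 0.029,"z": 0,"ax": 0,"ay": 0,"az": 0,"gripper": 0.4},
  {"x": 0,"y": 0,"z": 0,"ax": 0,"ay": 0,"az": 0,"gripper": 0.4},
])

```text
t: 4.38
eef_pos: [0.6325, -0.0886, 0.1119]
eef_rot: [0.001, 0.923, 0.385, 0.001]
contact_force: [-0.3, -0.1, -0.2]
finger_gap: 0.0414
grasp_force: 15.0
```

Request:
carry_out([
  {"x": 0,"y": 0,"z": -0.06,"ax": 0,"ay": 0,"az": 0,"gripper": 0.4},
  {"x": 0,"y": 0,"z": -0.08,"ax": 0,"ay": 0,"az": 0,"gripper": 0.4},
  {"x": 0,"y": 0,"z": -0.04,"ax": 0,"ay": 0,"az": 0,"gripper": 0.4},
  {"x": 0,"y": 0,"z": -0.012,"ax": 0,"ay": 0,"az": 0,"gripper": 0.4},
  {"x": 0,"y": 0,"z": 0,"ax": 0,"ay": 0,"az": 0,"gripper": 0.4},
  {"x": 0,"y": 0,"z": 0,"ax": 0,"ay": 0,"az": 0,"gripper": 0.4},
])

```text
t: 5.12
eef_pos: [0.6309, -0.0893, 0.0542]
eef_rot: [0.0, 0.923, 0.384, 0.001]
contact_force: [-0.6, 0.0, -1.1]
finger_gap: 0.041
grasp_force: 15.0
```

Request:
carry_out([
  {"x": 0,"y": 0,"z": -0.004,"ax": 0,"ay": 0,"az": 0,"gripper": 0.4},
  {"x": 0,"y": 0,"z": -0.003,"ax": 0,"ay": 0,"az": 0,"gripper": 0.4},
  {"x": 0,"y": 0,"z": -0.002,"ax": 0,"ay": 0,"az": 0,"gripper": 0.4},
  {"x": 0,"y": 0,"z": 0,"ax": 0,"ay": 0,"az": 0,"gripper": 0.4},
])

```text
t: 5.62
eef_pos: [0.6305, -0.0891, 0.0512]
eef_rot: [0.0, 0.923, 0.384, 0.0]
contact_force: [-0.7, 0.0, 2.9]
finger_gap: 0.0414
grasp_force: 15.0
```

Request:
carry_out([
  {"x": 0,"y": 0,"z": 0,"ax": 0,"ay": 0,"az": 0,"gripper": 1},
  {"x": 0,"y": 0,"z": 0,"ax": 0,"ay": 0,"az": 0,"gripper": 1},
  {"x": 0,"y": 0,"z": 0,"ax": 0,"ay": 0,"az": 0,"gripper": 1},
  {"x": 0,"y": 0,"z": 0,"ax": 0,"ay": 0,"az": 0,"gripper": 1},
  {"x": 0,"y": 0,"z": 0.1,"ax": 0,"ay": 0,"az": 0,"gripper": 1},
  {"x": 0,"y": 0,"z": 0.15,"ax": 0,"ay": 0,"az": 0,"gripper": 1},
  {"x": 0,"y": 0,"z": 0.15,"ax": 0,"ay": 0,"az": 0,"gripper": 1},
  {"x": 0,"y": 0.1,"z": 0.15,"ax": 0,"ay": 0,"az": 0,"gripper": 1},
])

```text
t: 6.62
eef_pos: [0.6307, -0.0607, 0.2172]
eef_rot: [0.0, 0.924, 0.383, 0.0]
contact_force: [0.5, 1.1, 0.4]
finger_gap: 0.0868
grasp_force: 0.0
```

Request:
carry_out([
  {"x": -0.03,"y": 0.163,"z": 0.02,"ax": 0,"ay": 0,"az": 0,"gripper": 1},
  {"x": -0.03,"y": 0.163,"z": 0.02,"ax": 0,"ay": 0,"az": 0,"gripper": 1},
  {"x": -0.03,"y": 0.163,"z": 0.02,"ax": 0,"ay": 0,"az": 0,"gripper": 1},
  {"x": -0.03,"y": 0.163,"z": 0.02,"ax": 0,"ay": 0,"az": 0,"gripper": 1},
  {"x": -0.03,"y": 0.163,"z": 0.02,"ax": 0,"ay": 0,"az": 0,"gripper": 1},
  {"x": -0.03,"y": 0.163,"z": 0.02,"ax": 0,"ay": 0,"az": 0,"gripper": 1},
  {"x": -0.03,"y": 0.163,"z": 0,"ax": 0,"ay": 0,"az": 0,"gripper": 1},
  {"x": 0,"y": 0,"z": 0,"ax": 0,"ay": 0,"az": 0,"gripper": 1},
  {"x": 0,"y": 0,"z": 0,"ax": 0,"ay": 0,"az": 0,"gripper": 1},
])

```text
t: 7.75
eef_pos: [0.5672, 0.2828, 0.2515]
eef_rot: [0.0, 0.923, 0.385, -0.0]
contact_force: [-0.7, -0.2, 0.5]
finger_gap: 0.087
grasp_force: 0.0
```

```bash
python3 - <<'E'
from h import *
s=observe();print(s["t"],s["eef_pos"],s["eef_rot"])
c=camera_info("wrist");im=grab_frame("wrist"); 
for a,q,b in blobs(mask(im,"orange"),200): print(a,q,b,ray("wrist",*q,.12,c))
print(proj("wrist",[.568,.284,.125],c))
ct=camera_info("top");t=grab_frame("top")
print([ (q.round(1),ray("top",*q,.08)[:2]) for a,q,b in blobs(mask(t,"teal"))])
w=cv2.resize(im,(480,360)); t2=cv2.resize(t[130:310,160:475],(630,360))
cv2.imwrite("pics/w3.png",cv2.resize(np.hstack([w,t2]),(800,260))[:,:,::-1])
E
```

```text
7.75 [0.56723419 0.2828428  0.25150496] [ 3.54978558e-04  9.23030144e-01  3.84727339e-01 -3.19934577e-04]
1107 [315.32610659 235.85004517] [286 215  50  50] [0.56974942 0.28667129 0.12      ]
1009 [311.01387512 383.22200198] [288 368  45  36] [0.47551547 0.19699119 0.12      ]
[316.16871215 241.66743871]
[(array([456.8, 111.1]), array([ 0.80180991, -0.41736721])), (array([470.9, 124.5]), array([ 0.76559765, -0.45276871])), (array([423.5, 137.9]), array([ 0.72990587, -0.32765465])), (array([332.4, 175.4]), array([ 0.63170369, -0.09106144]))]
```

View pics/w3.png

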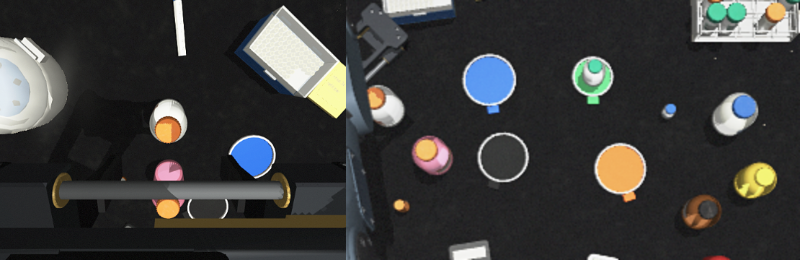

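The white bottle with the orange cap sits under the gripper at full-resolution wrist pixel (315,236), at (0.568, 0.285). The green bottle now stands centred in the green saucer.

Request:
carry_out([
  {"x": 0.003,"y": 0.006,"z": -0.13,"ax": 0,"ay": 0,"az": 0,"gripper": 1},
  {"x": 0,"y": 0,"z": -0.15,"ax": 0,"ay": 0,"az": 0,"gripper": 1},
  {"x": 0,"y": 0,"z": -0.13,"ax": 0,"ay": 0,"az": 0,"gripper": 1},
  {"x": 0,"y": 0,"z": -0.1,"ax": 0,"ay": 0,"az": 0,"gripper": 1},
  {"x": 0,"y": 0,"z": -0.05,"ax": 0,"ay": 0,"az": 0,"gripper": 1},
  {"x": 0,"y": 0,"z": 0,"ax": 0,"ay": 0,"az": 0,"gripper": 1},
  {"x": 0,"y": 0,"z": 0,"ax": 0,"ay": 0,"az": 0,"gripper": 0.6},
  {"x": 0,"y": 0,"z": 0,"ax": 0,"ay": 0,"az": 0,"gripper": 0.6},
  {"x": 0,"y": 0,"z": 0,"ax": 0,"ay": 0,"az": 0,"gripper": 0.6},
  {"x": 0,"y": 0,"z": 0,"ax": 0,"ay": 0,"az": 0,"gripper": 0.6},
], squeeze=25)

```text
t: 9.1
eef_pos: [0.568, 0.2855, 0.0845]
eef_rot: [-0.0, 0.923, 0.384, 0.0]
contact_force: [-2.2, 1.6, 4.0]
finger_gap: 0.0578
grasp_force: 25.0
```

Request:
carry_out([
  {"x": 0,"y": 0,"z": 0,"ax": 0,"ay": 0,"az": 0,"gripper": 0.6},
  {"x": 0,"y": 0,"z": 0,"ax": 0,"ay": 0,"az": 0,"gripper": 0.6},
], squeeze=25)

```text
t: 9.35
eef_pos: [0.5681, 0.2856, 0.0845]
eef_rot: [-0.0, 0.923, 0.384, 0.0]
contact_force: [-3.0, 2.4, 6.2]
finger_gap: 0.0578
grasp_force: 25.0
```

Request:
carry_out([
  {"x": 0,"y": 0,"z": 0.03,"ax": 0,"ay": 0,"az": 0,"gripper": 0.6},
  {"x": 0,"y": 0,"z": 0.06,"ax": 0,"ay": 0,"az": 0,"gripper": 0.6},
  {"x": 0,"y": 0,"z": 0.12,"ax": 0,"ay": 0,"az": 0,"gripper": 0.6},
  {"x": 0,"y": 0,"z": 0.12,"ax": 0,"ay": 0,"az": 0,"gripper": 0.6},
  {"x": 0,"y": 0,"z": 0.12,"ax": 0,"ay": 0,"az": 0,"gripper": 0.6},
  {"x": 0,"y": 0,"z": 0.1,"ax": 0,"ay": 0,"az": 0,"gripper": 0.6},
])

```text
t: 10.1
eef_pos: [0.5687, 0.2847, 0.2513]
eef_rot: [0.0, 0.923, 0.384, 0.001]
contact_force: [1.0, -0.2, -2.2]
finger_gap: 0.0579
grasp_force: 24.9
```

```bash
python3 - <<'E'
from h import *
s=observe();print(s["t"],s["eef_pos"],s["finger_gap"],s["grasp_force"],s["ft_torque"])
t=grab_frame("top")
for a,q,b in blobs(mask(t,"orange"),300): print(a,q,b,ray("top",*q,.003))
h=cv2.cvtColor(t,cv2.COLOR_RGB2HSV)
# white rims -> fit ellipse at rim height
m=cv2.inRange(h,(0,0,150),(180,60,255))
for n,(x,y) in dict(bk=(269,239),orr=(350,247),bl=(259,185)).items():
    k=np.zeros_like(m); cv2.circle(k,(x,y),24,255,-1); p=np.argwhere(m&k)[:,::-1].astype(np.float32)
    e=cv2.fitEllipse(p); print(n,len(p),e,ray("top",*e[0],.008))
c=cv2.resize(grab_frame("side")[60:260,240:540],(600,400)); cv2.imwrite("pics/s1.png",c[:,:,::-1])
E
```

```text
10.1 [0.56873919 0.28471652 0.2513171 ] 0.05785543762009141 24.89850927480802 [-0.04054896 -0.03613697  0.00367495]
788 [349.87182741 246.35659898] [334 231  32  32] [ 0.45861478 -0.13864109  0.003     ]
bk 172 ((268.7303161621094, 238.4803466796875), (32.9727783203125, 33.45756530761719), 65.16109466552734) [0.48045195 0.0752307  0.008     ]
orr 162 ((350.0115661621094, 246.3440399169922), (33.782630920410156, 34.1165657043457), 110.28067016601562) [ 0.45805061 -0.13860155  0.008     ]
bl 175 ((259.0663757324219, 184.88877868652344), (34.411746978759766, 35.306278228759766), 81.55191040039062) [0.62476402 0.10124758 0.008     ]
```

View pics/s1.png

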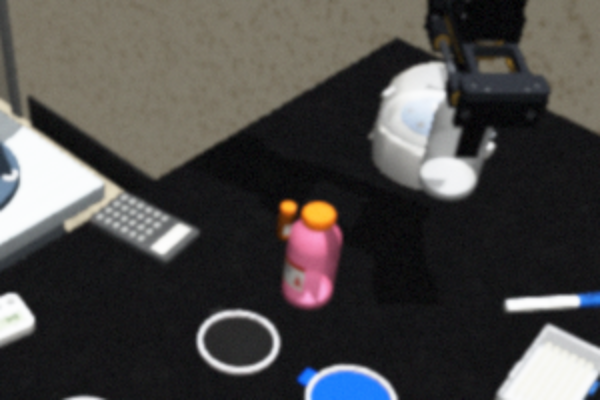

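The orange bottle hangs upright in the grip, at crop pixel (450,150). The saucer rims, fitted as ellipses, have the right sizes. Next it goes over the orange saucer.

Request:
carry_out([
  {"x": -0.02,"y": -0.08,"z": 0,"ax": 0,"ay": 0,"az": 0,"gripper": 0.6},
  {"x": -0.04,"y": -0.154,"z": 0,"ax": 0,"ay": 0,"az": 0,"gripper": 0.6},
  {"x": -0.04,"y": -0.154,"z": 0,"ax": 0,"ay": 0,"az": 0,"gripper": 0.6},
  {"x": -0.04,"y": -0.154,"z": 0,"ax": 0,"ay": 0,"az": 0,"gripper": 0.6},
  {"x": -0.04,"y": -0.154,"z": 0,"ax": 0,"ay": 0,"az": 0,"gripper": 0.6},
  {"x": -0.04,"y": -0.154,"z": 0,"ax": 0,"ay": 0,"az": 0,"gripper": 0.6},
  {"x": -0.04,"y": -0.154,"z": 0,"ax": 0,"ay": 0,"az": 0,"gripper": 0.6},
  {"x": -0.04,"y": -0.154,"z": 0,"ax": 0,"ay": 0,"az": 0,"gripper": 0.6},
  {"x": -0.04,"y": -0.154,"z": 0,"ax": 0,"ay": 0,"az": 0,"gripper": 0.6},
  {"x": -0.028,"y": -0.1,"z": 0,"ax": 0,"ay": 0,"az": 0,"gripper": 0.6},
])

```text
t: 11.45
eef_pos: [0.4567, -0.1405, 0.248]
eef_rot: [-0.0, 0.923, 0.384, -0.001]
contact_force: [0.4, -0.3, -2.0]
finger_gap: 0.0582
grasp_force: 24.9
```

Request:
carry_out([
  {"x": 0,"y": 0,"z": -0.06,"ax": 0,"ay": 0,"az": 0,"gripper": 0.6},
  {"x": 0,"y": 0,"z": -0.13,"ax": 0,"ay": 0,"az": 0,"gripper": 0.6},
  {"x": 0,"y": 0,"z": -0.13,"ax": 0,"ay": 0,"az": 0,"gripper": 0.6},
  {"x": 0,"y": 0,"z": -0.1,"ax": 0,"ay": 0,"az": 0,"gripper": 0.6},
  {"x": 0,"y": 0,"z": -0.06,"ax": 0,"ay": 0,"az": 0,"gripper": 0.6},
  {"x": 0,"y": 0,"z": -0.03,"ax": 0,"ay": 0,"az": 0,"gripper": 0.6},
  {"x": 0,"y": 0,"z": 0,"ax": 0,"ay": 0,"az": 0,"gripper": 0.6},
  {"x": 0,"y": 0,"z": 0,"ax": 0,"ay": 0,"az": 0,"gripper": 0.6},
])

```text
t: 12.45
eef_pos: [0.4583, -0.1388, 0.0963]
eef_rot: [0.001, 0.923, 0.384, 0.0]
contact_force: [0.6, 0.1, -2.5]
finger_gap: 0.0583
grasp_force: 24.9
```

Request:
carry_out([
  {"x": 0,"y": 0,"z": -0.012,"ax": 0,"ay": 0,"az": 0,"gripper": 0.6},
  {"x": 0,"y": 0,"z": -0.007,"ax": 0,"ay": 0,"az": 0,"gripper": 0.6},
  {"x": 0,"y": 0,"z": -0.005,"ax": 0,"ay": 0,"az": 0,"gripper": 0.6},
  {"x": 0,"y": 0,"z": -0.003,"ax": 0,"ay": 0,"az": 0,"gripper": 0.6},
  {"x": 0,"y": 0,"z": 0,"ax": 0,"ay": 0,"az": 0,"gripper": 0.6},
  {"x": 0,"y": 0,"z": 0,"ax": 0,"ay": 0,"az": 0,"gripper": 0.6},
])

```text
t: 13.2
eef_pos: [0.4579, -0.1386, 0.0876]
eef_rot: [0.0, 0.923, 0.384, 0.0]
contact_force: [-0.3, -0.9, -3.3]
finger_gap: 0.0582
grasp_force: 24.9
```

Request:
carry_out([
  {"x": 0,"y": 0,"z": -0.003,"ax": 0,"ay": 0,"az": 0,"gripper": 0.6},
  {"x": 0,"y": 0,"z": -0.002,"ax": 0,"ay": 0,"az": 0,"gripper": 0.6},
  {"x": 0,"y": 0,"z": 0,"ax": 0,"ay": 0,"az": 0,"gripper": 0.6},
])

```text
t: 13.58
eef_pos: [0.458, -0.1385, 0.0873]
eef_rot: [0.0, 0.923, 0.384, 0.0]
contact_force: [-0.9, 2.0, 8.0]
finger_gap: 0.0582
grasp_force: 25.0
```

Request:
carry_out([
  {"x": 0,"y": 0,"z": 0,"ax": 0,"ay": 0,"az": 0,"gripper": 1},
  {"x": 0,"y": 0,"z": 0,"ax": 0,"ay": 0,"az": 0,"gripper": 1},
  {"x": 0,"y": 0,"z": 0,"ax": 0,"ay": 0,"az": 0,"gripper": 1},
  {"x": 0,"y": 0,"z": 0.1,"ax": 0,"ay": 0,"az": 0,"gripper": 1},
  {"x": 0,"y": 0,"z": 0.15,"ax": 0,"ay": 0,"az": 0,"gripper": 1},
  {"x": 0,"y": 0,"z": 0.15,"ax": 0,"ay": 0,"az": 0,"gripper": 1},
  {"x": -0.03,"y": -0.05,"z": 0.1,"ax": 0,"ay": 0,"az": -0.05,"gripper": 1},
  {"x": -0.06,"y": -0.11,"z": 0,"ax": 0,"ay": 0,"az": -0.05,"gripper": 1},
  {"x": -0.06,"y": -0.11,"z": 0,"ax": 0,"ay": 0,"az": -0.05,"gripper": 1},
  {"x": -0.06,"y": -0.1,"z": 0,"ax": 0,"ay": 0,"az": -0.05,"gripper": 1},
])

```text
t: 14.82
eef_pos: [0.3944, -0.2507, 0.2363]
eef_rot: [0.0, 0.997, 0.078, 0.0]
contact_force: [0.6, 0.4, 0.1]
finger_gap: 0.0874
grasp_force: 0.0
```

Request:
carry_out([
  {"x": -0.06,"y": -0.1,"z": 0,"ax": 0,"ay": 0,"az": -0.05,"gripper": 1},
  {"x": 0,"y": 0,"z": 0,"ax": 0,"ay": 0,"az": -0.05,"gripper": 1},
  {"x": 0,"y": 0,"z": 0,"ax": 0,"ay": 0,"az": -0.05,"gripper": 1},
  {"x": 0,"y": 0,"z": 0,"ax": 0,"ay": 0,"az": -0.05,"gripper": 1},
  {"x": 0,"y": 0,"z": 0,"ax": 0,"ay": 0,"az": 0,"gripper": 1},
  {"x": 0,"y": 0,"z": 0,"ax": 0,"ay": 0,"az": 0,"gripper": 1},
])

```text
t: 15.58
eef_pos: [0.3769, -0.2796, 0.2361]
eef_rot: [-0.0, 0.973, -0.231, -0.0]
contact_force: [-0.0, 0.0, 0.6]
finger_gap: 0.0872
grasp_force: 0.0
```

```bash
python3 - <<'E'
from h import *
s=observe();print(s["t"],s["eef_pos"],s["eef_rot"])
c=camera_info("wrist");im=grab_frame("wrist"); 
print(proj("wrist",[.377,-.279,.115],c),proj("wrist",[.377,-.279,0],c))
t=grab_frame("top")
w=cv2.resize(im,(480,360)); t2=cv2.resize(t[130:310,160:475],(630,360))
cv2.imwrite("pics/w4.png",cv2.resize(np.hstack([w,t2]),(800,260))[:,:,::-1])
for a,q,b in blobs(mask(t,"orange"),50): print(a,q,b,ray("top",*q,.128)[:2])
E
```

```text
15.575 [ 0.37686162 -0.27957176  0.23605995] [-4.38381946e-05  9.73071292e-01 -2.30504344e-01 -7.92849831e-05]
[314.04259536 246.84787129] [314.77217742 214.6526497 ]
65 [439.95384615 113.26153846] [436 105  11  15] [ 0.77830738 -0.36079437]
291 [346.76975945 250.68041237] [334 231  32  32] [ 0.43329256 -0.12073106]
```

View pics/w4.png

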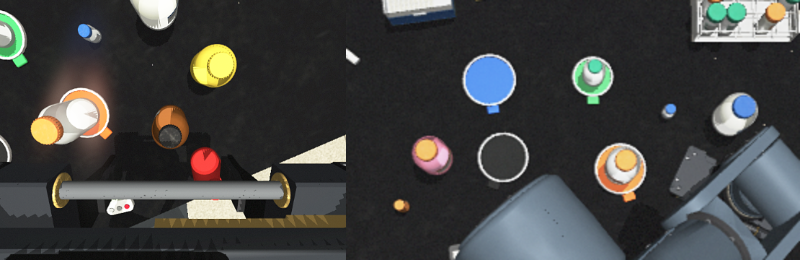

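The orange bottle now stands in the orange saucer. The brown bottle's black cap is centred under the gripper at full-resolution wrist pixel (313,244). The yellow and red look-alikes are clear of the fingers.

Request:
carry_out([
  {"x": 0,"y": 0,"z": -0.13,"ax": 0,"ay": 0,"az": 0,"gripper": 1},
  {"x": 0,"y": 0,"z": -0.15,"ax": 0,"ay": 0,"az": 0,"gripper": 1},
  {"x": 0,"y": 0,"z": -0.13,"ax": 0,"ay": 0,"az": 0,"gripper": 1},
  {"x": 0,"y": 0,"z": -0.08,"ax": 0,"ay": 0,"az": 0,"gripper": 1},
  {"x": 0,"y": 0,"z": -0.043,"ax": 0,"ay": 0,"az": 0,"gripper": 1},
  {"x": 0,"y": 0,"z": 0,"ax": 0,"ay": 0,"az": 0,"gripper": 1},
  {"x": 0,"y": 0,"z": 0,"ax": 0,"ay": 0,"az": 0,"gripper": 0.58},
  {"x": 0,"y": 0,"z": 0,"ax": 0,"ay": 0,"az": 0,"gripper": 0.58},
  {"x": 0,"y": 0,"z": 0,"ax": 0,"ay": 0,"az": 0,"gripper": 0.58},
  {"x": 0,"y": 0,"z": 0,"ax": 0,"ay": 0,"az": 0,"gripper": 0.58},
], squeeze=35)

```text
t: 16.92
eef_pos: [0.3771, -0.2793, 0.0767]
eef_rot: [-0.0, 0.973, -0.232, 0.0]
contact_force: [1.3, 1.4, 3.7]
finger_gap: 0.0568
grasp_force: 35.0
```

Request:
carry_out([
  {"x": 0,"y": 0,"z": 0,"ax": 0,"ay": 0,"az": 0,"gripper": 0.58},
  {"x": 0,"y": 0,"z": 0,"ax": 0,"ay": 0,"az": 0,"gripper": 0.58},
], squeeze=35)

```text
t: 17.18
eef_pos: [0.3771, -0.2794, 0.0767]
eef_rot: [-0.0, 0.973, -0.232, 0.0]
contact_force: [2.4, 2.3, 5.6]
finger_gap: 0.0569
grasp_force: 35.0
```

Request:
carry_out([
  {"x": 0,"y": 0,"z": 0.03,"ax": 0,"ay": 0,"az": 0,"gripper": 0.58},
  {"x": 0,"y": 0,"z": 0.06,"ax": 0,"ay": 0,"az": 0,"gripper": 0.58},
  {"x": 0,"y": 0,"z": 0.12,"ax": 0,"ay": 0,"az": 0,"gripper": 0.58},
  {"x": 0,"y": 0,"z": 0.12,"ax": 0,"ay": 0,"az": 0,"gripper": 0.58},
  {"x": 0,"y": 0,"z": 0.12,"ax": 0,"ay": 0,"az": 0,"gripper": 0.58},
  {"x": 0,"y": 0,"z": 0.12,"ax": 0,"ay": 0,"az": 0,"gripper": 0.58},
  {"x": 0,"y": 0,"z": 0,"ax": 0,"ay": 0,"az": 0,"gripper": 0.58},
])

```text
t: 18.05
eef_pos: [0.3777, -0.2809, 0.2493]
eef_rot: [0.002, 0.973, -0.232, 0.002]
contact_force: [0.1, 0.8, -4.6]
finger_gap: 0.0564
grasp_force: 35.0
```

Request:
carry_out([
  {"x": 0.02,"y": 0.07,"z": 0,"ax": 0,"ay": 0,"az": 0,"gripper": 0.58},
  {"x": 0.04,"y": 0.14,"z": 0,"ax": 0,"ay": 0,"az": 0,"gripper": 0.58},
  {"x": 0.04,"y": 0.14,"z": 0,"ax": 0,"ay": 0,"az": 0,"gripper": 0.58},
  {"x": 0.04,"y": 0.14,"z": 0,"ax": 0,"ay": 0,"az": 0,"gripper": 0.58},
  {"x": 0.04,"y": 0.14,"z": 0,"ax": 0,"ay": 0,"az": 0,"gripper": 0.58},
  {"x": 0.04,"y": 0.14,"z": 0,"ax": 0,"ay": 0,"az": 0,"gripper": 0.58},
  {"x": 0.04,"y": 0.14,"z": 0,"ax": 0,"ay": 0,"az": 0,"gripper": 0.58},
  {"x": 0.04,"y": 0.14,"z": 0,"ax": 0,"ay": 0,"az": 0,"gripper": 0.58},
  {"x": 0.043,"y": 0.131,"z": 0,"ax": 0,"ay": 0,"az": 0,"gripper": 0.58},
  {"x": 0,"y": 0,"z": 0,"ax": 0,"ay": 0,"az": 0,"gripper": 0.58},
])

```text
t: 19.3
eef_pos: [0.479, 0.0769, 0.2452]
eef_rot: [0.0, 0.973, -0.23, -0.002]
contact_force: [-0.2, 0.0, -4.2]
finger_gap: 0.0561
grasp_force: 35.0
```

Request:
carry_out([
  {"x": 0.003,"y": -0.003,"z": -0.06,"ax": 0,"ay": 0,"az": 0,"gripper": 0.58},
  {"x": 0,"y": 0,"z": -0.12,"ax": 0,"ay": 0,"az": 0,"gripper": 0.58},
  {"x": 0,"y": 0,"z": -0.12,"ax": 0,"ay": 0,"az": 0,"gripper": 0.58},
  {"x": 0,"y": 0,"z": -0.12,"ax": 0,"ay": 0,"az": 0,"gripper": 0.58},
  {"x": 0,"y": 0,"z": -0.06,"ax": 0,"ay": 0,"az": 0,"gripper": 0.58},
  {"x": 0,"y": 0,"z": -0.03,"ax": 0,"ay": 0,"az": 0,"gripper": 0.58},
  {"x": 0,"y": 0,"z": 0,"ax": 0,"ay": 0,"az": 0,"gripper": 0.58},
  {"x": 0,"y": 0,"z": 0,"ax": 0,"ay": 0,"az": 0,"gripper": 0.58},
])

```text
t: 20.3
eef_pos: [0.4812, 0.0735, 0.0947]
eef_rot: [-0.0, 0.973, -0.232, 0.001]
contact_force: [0.8, -0.2, -2.7]
finger_gap: 0.0567
grasp_force: 35.0
```

Request:
carry_out([
  {"x": -0.003,"y": 0.004,"z": -0.02,"ax": 0,"ay": 0,"az": 0,"gripper": 0.58},
  {"x": 0,"y": 0,"z": -0.015,"ax": 0,"ay": 0,"az": 0,"gripper": 0.58},
  {"x": 0,"y": 0,"z": -0.008,"ax": 0,"ay": 0,"az": 0,"gripper": 0.58},
  {"x": 0,"y": 0,"z": -0.004,"ax": 0,"ay": 0,"az": 0,"gripper": 0.58},
  {"x": 0,"y": 0,"z": 0,"ax": 0,"ay": 0,"az": 0,"gripper": 0.58},
  {"x": 0,"y": 0,"z": 0,"ax": 0,"ay": 0,"az": 0,"gripper": 0.58},
])

```text
t: 21.05
eef_pos: [0.4799, 0.075, 0.0802]
eef_rot: [-0.0, 0.973, -0.232, 0.0]
contact_force: [0.5, -0.3, -4.4]
finger_gap: 0.0568
grasp_force: 35.0
```

Request:
carry_out([
  {"x": 0,"y": 0,"z": -0.003,"ax": 0,"ay": 0,"az": 0,"gripper": 0.58},
  {"x": 0,"y": 0,"z": 0,"ax": 0,"ay": 0,"az": 0,"gripper": 0.58},
])

```text
t: 21.3
eef_pos: [0.4801, 0.075, 0.0797]
eef_rot: [-0.0, 0.973, -0.232, 0.0]
contact_force: [0.1, 0.2, 1.9]
finger_gap: 0.0568
grasp_force: 35.0
```

Request:
carry_out([
  {"x": 0,"y": 0,"z": 0,"ax": 0,"ay": 0,"az": 0,"gripper": 1},
  {"x": 0,"y": 0,"z": 0,"ax": 0,"ay": 0,"az": 0,"gripper": 1},
  {"x": 0,"y": 0,"z": 0,"ax": 0,"ay": 0,"az": 0,"gripper": 1},
  {"x": 0,"y": 0,"z": 0.1,"ax": 0,"ay": 0,"az": 0,"gripper": 1},
  {"x": 0,"y": 0,"z": 0.15,"ax": 0,"ay": 0,"az": 0,"gripper": 1},
  {"x": 0,"y": 0,"z": 0.15,"ax": 0,"ay": 0,"az": 0,"gripper": 1},
  {"x": 0,"y": 0,"z": 0.15,"ax": 0,"ay": 0,"az": 0.04,"gripper": 1},
  {"x": 0.02,"y": -0.1,"z": 0,"ax": 0,"ay": 0,"az": 0.04,"gripper": 1},
  {"x": 0.022,"y": -0.14,"z": 0,"ax": 0,"ay": 0,"az": 0.04,"gripper": 1},
  {"x": 0.022,"y": -0.14,"z": 0,"ax": 0,"ay": 0,"az": 0.04,"gripper": 1},
])

```text
t: 22.55
eef_pos: [0.499, -0.0399, 0.2445]
eef_rot: [0.0, 1.0, 0.02, 0.0]
contact_force: [1.5, -0.1, -0.4]
finger_gap: 0.087
grasp_force: 0.0
```

Request:
carry_out([
  {"x": 0.022,"y": -0.14,"z": 0,"ax": 0,"ay": 0,"az": 0.04,"gripper": 1},
  {"x": 0.022,"y": -0.14,"z": 0,"ax": 0,"ay": 0,"az": 0.04,"gripper": 1},
  {"x": 0.022,"y": -0.14,"z": 0,"ax": 0,"ay": 0,"az": 0.04,"gripper": 1},
  {"x": 0.022,"y": -0.14,"z": 0,"ax": 0,"ay": 0,"az": 0.04,"gripper": 1},
  {"x": 0.022,"y": -0.14,"z": 0,"ax": 0,"ay": 0,"az": 0.04,"gripper": 1},
  {"x": 0.022,"y": -0.14,"z": 0,"ax": 0,"ay": 0,"az": 0.04,"gripper": 1},
  {"x": 0.027,"y": -0.157,"z": 0,"ax": 0,"ay": 0,"az": 0,"gripper": 1},
  {"x": 0,"y": 0,"z": 0,"ax": 0,"ay": 0,"az": 0,"gripper": 1},
  {"x": 0,"y": 0,"z": 0,"ax": 0,"ay": 0,"az": 0,"gripper": 1},
])

```text
t: 23.68
eef_pos: [0.5461, -0.3374, 0.2436]
eef_rot: [-0.001, 0.923, 0.384, -0.0]
contact_force: [0.1, 0.3, -0.4]
finger_gap: 0.0872
grasp_force: 0.0
```

```bash
python3 - <<'E'
from h import *
s=observe();print(s["t"],s["eef_pos"],s["eef_rot"])
c=camera_info("wrist");im=grab_frame("wrist"); 
for a,q,b in blobs(mask(im,"blue"),200): print(a,q,b,ray("wrist",*q,.13,c))
print(proj("wrist",[.547,-.338,.135],c))
t=grab_frame("top")
w=cv2.resize(im,(480,360)); t2=cv2.resize(t[130:310,160:475],(630,360))
cv2.imwrite("pics/w5.png",cv2.resize(np.hstack([w,t2]),(800,260))[:,:,::-1])
E
```

```text
23.675 [ 0.54605862 -0.33743646  0.243597  ] [-1.07779321e-03  9.23241178e-01  3.84219311e-01 -2.93147201e-04]
396 [236.59343434 123.68181818] [226 113  23  22] [ 0.56869892 -0.24096554  0.13      ]
2357 [317.48663555 252.10140008] [290 224  56  57] [ 0.54456681 -0.33951585  0.13      ]
[318.43247191 250.43289582]
```

View pics/w5.png

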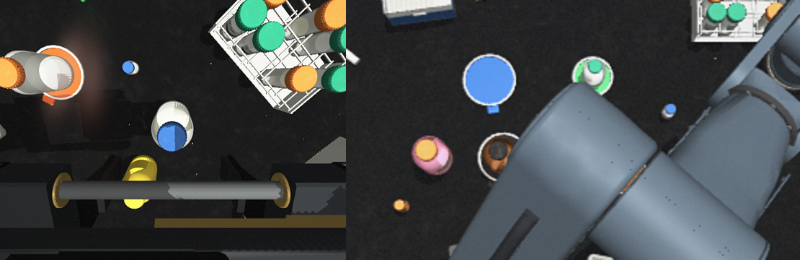

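The blue cap is under the gripper at wrist pixel (317,252), within 2 mm of the estimate. The blue vial and the tube rack are clear, and the brown bottle stands in the black saucer.

Request:
carry_out([
  {"x": 0,"y": -0.003,"z": -0.1,"ax": 0,"ay": 0,"az": 0,"gripper": 1},
  {"x": 0,"y": 0,"z": -0.14,"ax": 0,"ay": 0,"az": 0,"gripper": 1},
  {"x": 0,"y": 0,"z": -0.13,"ax": 0,"ay": 0,"az": 0,"gripper": 1},
  {"x": 0,"y": 0,"z": -0.09,"ax": 0,"ay": 0,"az": 0,"gripper": 1},
  {"x": 0,"y": 0,"z": -0.045,"ax": 0,"ay": 0,"az": 0,"gripper": 1},
  {"x": 0,"y": 0,"z": 0,"ax": 0,"ay": 0,"az": 0,"gripper": 1},
  {"x": 0,"y": 0,"z": 0,"ax": 0,"ay": 0,"az": 0,"gripper": 0.65},
  {"x": 0,"y": 0,"z": 0,"ax": 0,"ay": 0,"az": 0,"gripper": 0.65},
  {"x": 0,"y": 0,"z": 0,"ax": 0,"ay": 0,"az": 0,"gripper": 0.65},
  {"x": 0,"y": 0,"z": 0,"ax": 0,"ay": 0,"az": 0,"gripper": 0.65},
], squeeze=35)

```text
t: 25.02
eef_pos: [0.5469, -0.3393, 0.0935]
eef_rot: [0.001, 0.923, 0.384, 0.0]
contact_force: [-1.5, 1.8, 3.2]
finger_gap: 0.0625
grasp_force: 35.0
```

Request:
carry_out([
  {"x": 0,"y": 0,"z": 0,"ax": 0,"ay": 0,"az": 0,"gripper": 0.65},
  {"x": 0,"y": 0,"z": 0,"ax": 0,"ay": 0,"az": 0,"gripper": 0.65},
], squeeze=35)

```text
t: 25.28
eef_pos: [0.547, -0.3393, 0.0935]
eef_rot: [0.0, 0.923, 0.384, 0.0]
contact_force: [-0.8, 1.4, 5.5]
finger_gap: 0.0627
grasp_force: 35.0
```

Request:
carry_out([
  {"x": 0,"y": 0,"z": 0.03,"ax": 0,"ay": 0,"az": 0,"gripper": 0.65},
  {"x": 0,"y": 0,"z": 0.07,"ax": 0,"ay": 0,"az": 0,"gripper": 0.65},
  {"x": 0,"y": 0,"z": 0.13,"ax": 0,"ay": 0,"az": 0,"gripper": 0.65},
  {"x": 0,"y": 0,"z": 0.13,"ax": 0,"ay": 0,"az": 0,"gripper": 0.65},
  {"x": 0,"y": 0,"z": 0.13,"ax": 0,"ay": 0,"az": 0,"gripper": 0.65},
  {"x": 0,"y": 0,"z": 0.01,"ax": 0,"ay": 0,"az": 0,"gripper": 0.65},
])

```text
t: 26.02
eef_pos: [0.548, -0.34, 0.2455]
eef_rot: [0.003, 0.923, 0.384, 0.001]
contact_force: [0.2, -0.1, -3.4]
finger_gap: 0.0626
grasp_force: 35.0
```

Request:
carry_out([
  {"x": 0.015,"y": 0.08,"z": 0,"ax": 0,"ay": 0,"az": 0,"gripper": 0.65},
  {"x": 0.027,"y": 0.154,"z": 0,"ax": 0,"ay": 0,"az": 0,"gripper": 0.65},
  {"x": 0.027,"y": 0.154,"z": 0,"ax": 0,"ay": 0,"az": 0,"gripper": 0.65},
  {"x": 0.027,"y": 0.154,"z": 0,"ax": 0,"ay": 0,"az": 0,"gripper": 0.65},
  {"x": 0.027,"y": 0.154,"z": 0,"ax": 0,"ay": 0,"az": 0,"gripper": 0.65},
  {"x": 0.027,"y": 0.154,"z": 0,"ax": 0,"ay": 0,"az": 0,"gripper": 0.65},
  {"x": 0.027,"y": 0.154,"z": 0,"ax": 0,"ay": 0,"az": 0,"gripper": 0.65},
  {"x": 0.027,"y": 0.154,"z": 0,"ax": 0,"ay": 0,"az": 0,"gripper": 0.65},
  {"x": 0.027,"y": 0.154,"z": 0,"ax": 0,"ay": 0,"az": 0,"gripper": 0.65},
  {"x": 0.029,"y": 0.157,"z": 0,"ax": 0,"ay": 0,"az": 0,"gripper": 0.65},
])

```text
t: 27.28
eef_pos: [0.6223, 0.1045, 0.2396]
eef_rot: [-0.001, 0.923, 0.385, -0.003]
contact_force: [0.5, 0.7, -3.4]
finger_gap: 0.0626
grasp_force: 35.0
```

Request:
carry_out([
  {"x": 0,"y": 0,"z": 0,"ax": 0,"ay": 0,"az": 0,"gripper": 0.65},
  {"x": 0,"y": 0,"z": -0.1,"ax": 0,"ay": 0,"az": 0,"gripper": 0.65},
  {"x": 0,"y": 0,"z": -0.13,"ax": 0,"ay": 0,"az": 0,"gripper": 0.65},
  {"x": 0,"y": 0,"z": -0.12,"ax": 0,"ay": 0,"az": 0,"gripper": 0.65},
  {"x": 0,"y": 0,"z": -0.07,"ax": 0,"ay": 0,"az": 0,"gripper": 0.65},
  {"x": 0,"y": 0,"z": -0.03,"ax": 0,"ay": 0,"az": 0,"gripper": 0.65},
  {"x": 0,"y": 0,"z": 0,"ax": 0,"ay": 0,"az": 0,"gripper": 0.65},
  {"x": 0,"y": 0,"z": 0,"ax": 0,"ay": 0,"az": 0,"gripper": 0.65},
])

```text
t: 28.28
eef_pos: [0.6252, 0.1017, 0.1085]
eef_rot: [0.0, 0.923, 0.384, 0.001]
contact_force: [0.4, 0.3, -2.4]
finger_gap: 0.0625
grasp_force: 35.0
```

Request:
carry_out([
  {"x": 0,"y": 0,"z": -0.018,"ax": 0,"ay": 0,"az": 0,"gripper": 0.65},
  {"x": 0,"y": 0,"z": -0.01,"ax": 0,"ay": 0,"az": 0,"gripper": 0.65},
  {"x": 0,"y": 0,"z": -0.006,"ax": 0,"ay": 0,"az": 0,"gripper": 0.65},
  {"x": 0,"y": 0,"z": -0.004,"ax": 0,"ay": 0,"az": 0,"gripper": 0.65},
  {"x": 0,"y": 0,"z": 0,"ax": 0,"ay": 0,"az": 0,"gripper": 0.65},
  {"x": 0,"y": 0,"z": 0,"ax": 0,"ay": 0,"az": 0,"gripper": 0.65},
])

```text
t: 29.02
eef_pos: [0.6247, 0.1018, 0.0967]
eef_rot: [0.0, 0.923, 0.384, 0.0]
contact_force: [-0.9, -0.1, 0.1]
finger_gap: 0.0626
grasp_force: 35.0
```

Request:
carry_out([
  {"x": 0,"y": 0,"z": -0.003,"ax": 0,"ay": 0,"az": 0,"gripper": 0.65},
  {"x": 0,"y": 0,"z": 0,"ax": 0,"ay": 0,"az": 0,"gripper": 0.65},
])

```text
t: 29.28
eef_pos: [0.6248, 0.1018, 0.0966]
eef_rot: [0.0, 0.923, 0.384, 0.0]
contact_force: [-2.5, -0.6, 5.0]
finger_gap: 0.0625
grasp_force: 35.0
```

Contact is made. Now I release, lift, and swing clear for a final check.

Request:
carry_out([
  {"x": 0,"y": 0,"z": 0,"ax": 0,"ay": 0,"az": 0,"gripper": 1},
  {"x": 0,"y": 0,"z": 0,"ax": 0,"ay": 0,"az": 0,"gripper": 1},
  {"x": 0,"y": 0,"z": 0,"ax": 0,"ay": 0,"az": 0,"gripper": 1},
  {"x": 0,"y": 0,"z": 0.1,"ax": 0,"ay": 0,"az": 0,"gripper": 1},
  {"x": 0,"y": 0,"z": 0.15,"ax": 0,"ay": 0,"az": 0,"gripper": 1},
  {"x": 0,"y": 0,"z": 0.15,"ax": 0,"ay": 0,"az": 0,"gripper": 1},
  {"x": 0,"y": 0,"z": 0.15,"ax": 0,"ay": 0,"az": 0,"gripper": 1},
  {"x": 0,"y": 0,"z": 0.05,"ax": 0,"ay": 0,"az": 0,"gripper": 1},
])

```text
t: 30.28
eef_pos: [0.6263, 0.1017, 0.2788]
eef_rot: [0.001, 0.923, 0.384, 0.003]
contact_force: [-0.6, 0.2, -0.0]
finger_gap: 0.0869
grasp_force: 0.0
```

Request:
carry_out([
  {"x": -0.05,"y": 0.15,"z": 0,"ax": 0,"ay": 0,"az": 0,"gripper": 1},
  {"x": -0.05,"y": 0.15,"z": 0,"ax": 0,"ay": 0,"az": 0,"gripper": 1},
  {"x": -0.05,"y": 0.15,"z": 0,"ax": 0,"ay": 0,"az": 0,"gripper": 1},
  {"x": -0.05,"y": 0.15,"z": 0,"ax": 0,"ay": 0,"az": 0,"gripper": 1},
  {"x": -0.05,"y": 0.15,"z": 0,"ax": 0,"ay": 0,"az": 0,"gripper": 1},
  {"x": -0.05,"y": 0.15,"z": 0,"ax": 0,"ay": 0,"az": 0,"gripper": 1},
  {"x": 0,"y": 0,"z": 0,"ax": 0,"ay": 0,"az": 0,"gripper": 1},
  {"x": 0,"y": 0,"z": 0,"ax": 0,"ay": 0,"az": 0,"gripper": 1},
])

```text
t: 31.28
eef_pos: [0.5343, 0.3712, 0.2741]
eef_rot: [0.0, 0.923, 0.385, -0.001]
contact_force: [0.6, -0.2, -0.2]
finger_gap: 0.087
grasp_force: 0.0
```

```bash
python3 - <<'E'
from h import *
print(observe()["eef_pos"])
t=grab_frame("top")
for k,z in (("blue",.134),("teal",.078),("orange",.125)):
    for a,q,b in blobs(mask(t,k)):
        if q[0]<420 and q[1]>160: print(k,a,q.round(1),ray("top",*q,z)[:2].round(3),ray("top",*q,.046)[:2].round(3))
a=cv2.resize(t[150:300,160:440],(800,428)); cv2.imwrite("pics/fin.png",a[:,:,::-1])
s=grab_frame("side"); cv2.imwrite("pics/fins.png",s[:,:,::-1])
E
```

```text
[0.5343302  0.37117209 0.27411091]
blue 194 [255.1 173.1] [0.625 0.101] [0.647 0.109]
blue 282 [259.9 191. ] [0.58  0.089] [0.6   0.096]
blue 50 [261.6 205.3] [0.545 0.084] [0.562 0.091]
blue 42 [384.9 204.8] [ 0.544 -0.215] [ 0.561 -0.228]
teal 70 [332.4 175.4] [ 0.632 -0.091] [ 0.64  -0.093]
orange 290 [267.7 239.3] [0.463 0.07 ] [0.473 0.075]
orange 26 [217.5 236.8] [0.47  0.191] [0.481 0.204]
orange 290 [346.8 250.7] [ 0.433 -0.121] [ 0.442 -0.127]
orange 38 [352.5 242.7] [ 0.453 -0.135] [ 0.463 -0.142]
orange 44 [355.9 265.8] [ 0.397 -0.142] [ 0.403 -0.15 ]
orange 44 [199.1 272.3] [0.384 0.234] [0.39  0.249]
```

View pics/fin.png

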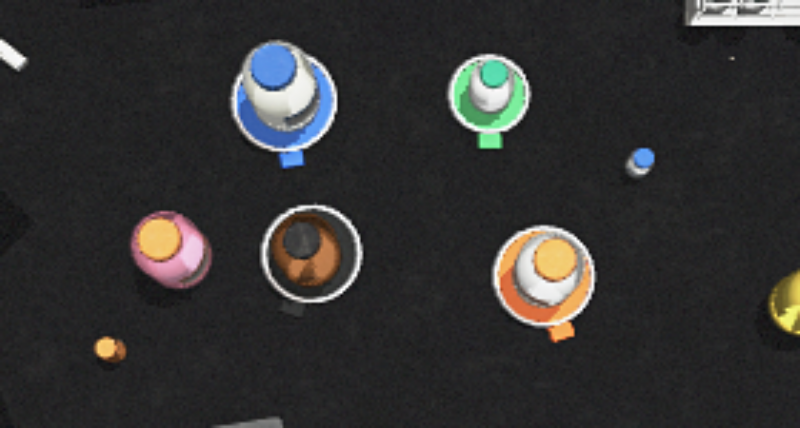

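View pics/fins.png

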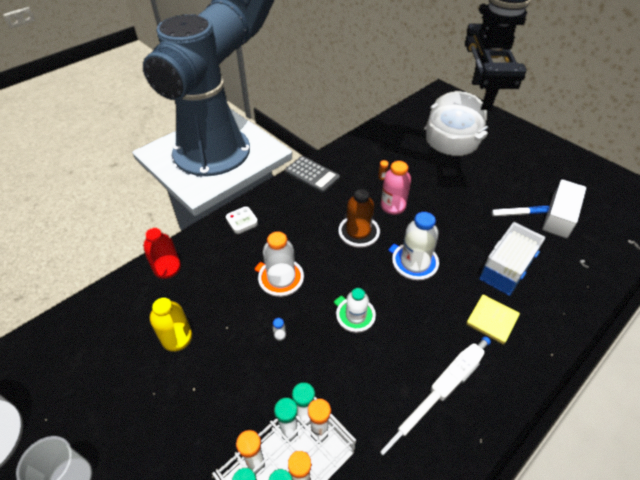

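All four bottles stand upright in their own saucers, with cap positions within a few millimetres of the saucer axes. Both vials are unmoved and the gripper is clear.

```bash
python3 -c "
from station import *
print(sign_off())"
```

```text
the job is handed in; nothing more can be done
None
```

The job is handed in: in the last pictures all four bottles stood upright in their matching saucers, both vials were unmoved and the gripper was clear, though the hand-in returned no verdict.

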